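Set the sieve shaker's stiff amplitude slide to its red clip

ROBOT

A 6-joint arm with a two-finger parallel gripper is mounted at the origin on the work surface. World frame = base frame: x ahead of the robot, y to its left, z up, the work surface at z = 0. Lengths are in m, angles in rad, forces in N, time in s.
With the tool pointing down it reaches from about 0.35 to 0.85 m from the base axis. Payload 8.1 kg.
Tool frame: the origin (TCP) lies at the very end of the fingers, on their centre line; the grasp point (between the pads) lies 19 mm behind it (pinch_z is the distance from the TCP to the grasp point, in m); z points along the fingers, y is the direction in which the jaws open and shut (so a half turn about z gives the same grasp; the last joint's range is limited). The gripper opens to 93 mm and grips with 3 to 60 N. Pads are 15 mm wide; open, the fingers measure 128 mm over their backs; the gripper's body (75 mm by 188 mm) begins 65 mm behind the grasp point.
Start: joints at [-1.37, 0.13, 1.488, -0, 1.523, -0.085], TCP at [0.169, -0.576, 0.219] pointing down, gripper open.
Joint ranges: [-2.96, 2.96], [-0.89, 2.26], [0.02, 2.5], [-1.34, 4.48], [0, 2.73], [-2.66, 2.66]. Speed limits (rad/s): [2.39, 2.39, 2.79, 3.14, 3.14, 3.14].

INTERFACE

Orientations are given as a rotation vector (axis times angle).
In Python, from plant import * gives the robot as it stands.
- The arm moves only by the tool move_arm, never from a script. Its argument "series" is a list of rows, each a list of 7 numbers: the shift along the tool's x, y, z each as a share of 10 cm, from -1 to 1, then the turn, a rotation vector about the tool's x, y, z each as a share of 180 degrees, from -1 to 1, then the opening, from -1 (shut) to 1 (fully open). In form: [[dx, dy, dz, rx, ry, rz, jaw], ...]. A call has 1 to 8 rows; each row is the pose to reach, as a shift and turn from the pose commanded when the call began, along the tool's axes at that moment, turning the shorter way round; what a row does not reach only later rows make up. A row lasts 1/10 s, in which the tool goes at most 50 mm and 8.59 degrees, less where a joint would pass 70% of its speed; a pose out of reach is approached as far as the arm can. A call with a number of a shift or a turn outside -1 to 1 is refused whole. A call with a gripper value outside its range is refused whole. The fingers move at their own pace and stop on an object; "squeeze" is the grip in N (left out, the last holds). Time passes only in rows, so rows that repeat a pose let the fingers close. It gives the time, the measured TCP pose, the force and the opening at its end, in the units of the state.
- read_state(): the state, without advancing time (a new reading comes with each control period).
- read_camera(name): name is "scene" or "side" or "wrist"; returns a dict with "frame" (480x640x3 uint8, red, green, blue), "K" (3x3 intrinsics, pixels), "rvec" (rotation vector, rad) and "tvec" (3), from world to camera coordinates, as OpenCV has them. Camera axes: x right, y down, z forward; pixel columns grow to the right and rows downward; lengths in m; the calibration is good to about 2 mm. A picture is of the moment at which its call begins. There is no depth.
- close_job(): hands the job in, once; it reports no verdict.
The state is a dict: "t": time; "q": joint angles; "dq": joint speeds; "joint_torque": joint torques, N m; "tool_pos": TCP position; "orientation": TCP orientation; "force": force on the tool from outside, world axes, zero at the start; "wrist_torque": the same for the moment, N m; "opening": finger opening in m.
Only numpy, scipy, OpenCV 4.12 (cv2) and the standard library are available. Lean on these libraries where they do the work, as an engineer would, in place of code of your own. Each camera call takes 0.05 s, during which the arm holds its last target.

TASK

Set the sieve shaker's amplitude: slide the stiff blue knob along its slot until the white line on it is level with the red clip, slowly and in several short nudges with a brief stop between them, not one long push. Do not overshoot the clip. Leave the yellow slide as it is set and do not knock the amber sample jar.

Things in the scene. Friction and masses are not known exactly. Their poses are not given: they have to be found in the camera images.
- blue_slide: Blue knob to move: 36 (x) x 24 (y) x 40 mm high, on the flat top (30 mm above the bench) of a fixed grey box 84 x 280 mm. Slides along its y only, roughly to the robot's left; +y leads to the clip, 75-155 mm away at the start. Stiff: moves at 8-15 N, stops dead, stays put. Origin: centre of its underside, on the slot's centre line, below the white line across its top. The boxes may swap places.
- red_clip: Red marker clip, fixed on the scale edge of the blue knob's box: 12 mm along the slot, 7 mm high above the box's top, over 20 mm to the side of the slot's centre line, so the knob passes it. Origin: on the slot's centre line at the box's top, level with the clip's nose; axes as the knob's. The knob is set when both origins coincide. The slot runs on 35 mm or more past it.
- yellow_slide: The yellow knob of the other control box, alike in size and build; it has a small black marker, not a red one. It is to be left where it is. Origin: centre of its underside.
- sample_jar: A closed amber glass jar with a white lid, 68 mm across and 90 mm high, standing loose on the bench at the robot's right of the two boxes. Origin: centre of its underside.
Things that resemble listed ones, but are neither listed nor needed, are in the scene too. What is meant by the sample_jar is not pink or purple, and is the larger of those in its own colour.

How it is judged:
On the way:
1. a stop between nudges: the blue knob stands still for a moment with its line 12 to 80 mm short of the red clip, having moved from its start (y of red_clip in the frame of blue_slide between 0.012 and 0.08 m and distance of blue_slide from where it was at the start of the episode above 0.008 m and linear speed of blue_slide below 0.005 m/s), for 0.15 s.
At the end, for the whole second after the job is handed in: The blue knob is at rest with its white line within 12 mm of the red clip along the slot; the yellow knob is within 8 mm of where it was; the jar stands upright within 30 mm of where it was (y of red_clip in the frame of blue_slide between -0.012 and 0.012 m and linear speed of blue_slide below 0.005 m/s and distance of yellow_slide from where it was at the start of the episode below 0.008 m and distance of sample_jar from where it was at the start of the episode below 0.03 m and angle between sample_jar's own z axis and vertical below 0.3 rad); the robot touches nothing.
It fails at once if the blue knob is pushed past the red clip by more than 12 mm (y of red_clip in the frame of blue_slide below -0.012 m).
It fails at once if the blue knob is rushed: faster than 0.25 m/s (linear speed of blue_slide above 0.25 m/s).
It fails at once if the yellow knob is moved by more than 8 mm (distance of yellow_slide from where it was at the start of the episode above 0.008 m).
It fails at once if the sample jar is shifted by more than 30 mm or tipped (distance of sample_jar from where it was at the start of the episode above 0.03 m or angle between sample_jar's own z axis and vertical above 0.3 rad).
It also fails if it takes over 48 s, if anything falls off the work surface, if the arm or the gripper's body presses on something with over 40 N, if the wrist force passes 120 N, or if a joint passes its speed limit or range.

## Working session

There is one attempt and no reset: what is moved stays moved. The work goes in short steps, Python scripts to look and compute and a tool call to move; the robot and the scene stay as the last step left them, time stands still between calls to the robot, and variables do not carry over. Pictures are saved under pics/ and viewed, and the job is handed in when it is done.

Besides the shell and the picture viewer there is one more tool, called after "Emit:" as name(argument=value, ...), one argument or row to a line, values as JSON. move_arm: Moves the arm, as the interface text tells. Shift numbers are shares of 10 cm and turn numbers shares of 180 degrees, none past 1 either way. Its arguments: {"type":"object","properties":{"series":{"type":"array","items":{"type":"array","items":{"type":"number"}}},"squeeze":{"type":"number"}},"required":["series"]}

```bash
mkdir -p pics; ls; python3 - <<'E'
from plant import *
import cv2, numpy as np
for n in ["scene","side","wrist"]:
    c=read_camera(n); cv2.imwrite(f"pics/{n}0.png",c["frame"][:,:,::-1]); np.savez(f"{n}0.npz",**c)
    R=cv2.Rodrigues(np.array(c["rvec"]))[0]; print(n,c["K"][0][0],-R.T@np.array(c["tvec"]).ravel(),R[2])
s=read_state(); print(s)
E
```

```text
pics
scene 510.6332973210423 [ 0.99861414 -0.35224801  0.6504973 ] [-0.59043431  0.24582189 -0.76873852]
side 616.2121180832969 [0.2345859  0.56302773 0.56137931] [ 0.32721085 -0.77812232 -0.53615177]
wrist 378.307722002441 [ 0.24804472 -0.55146299  0.38526139] [-0.28300235 -0.08100508 -0.95569234]
{'t': 0.15, 'q': array([-1.37040634e+00,  1.31007100e-01,  1.48903295e+00,  4.10660149e-05,
        1.52296092e+00, -8.54109771e-02]), 'dq': array([ 0.00100848, -0.00209237, -0.00408051, -0.00037883,  0.00038758,
       -0.00019515]), 'joint_torque': array([ 2.18704612e-03, -5.60478723e+01, -4.92331874e+01,  7.69611332e-02,
        3.06485337e-02, -7.73626607e-05]), 'tool_pos': array([ 0.16910039, -0.5752332 ,  0.2178147 ]), 'orientation': array([-3.10817714e+00, -4.47205078e-01,  6.27547404e-05]), 'force': array([0.19366368, 0.90608081, 0.03879907]), 'wrist_torque': array([-0.02590424, -0.01081517,  0.02174019]), 'opening': 0.09295785489874221}
```

View pics/scene0.png

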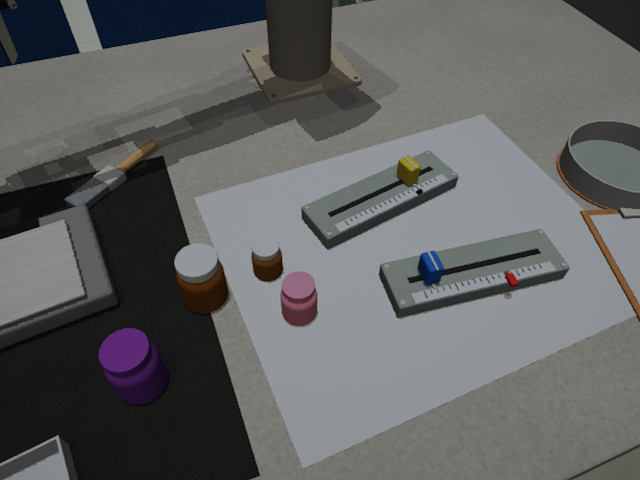

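View pics/side0.png

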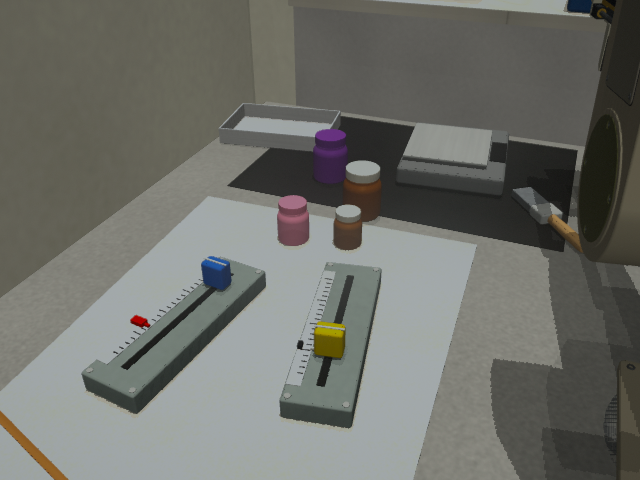

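The scene view shows the blue knob at (430,266), the red clip at (512,279), the yellow knob at (408,170) and the amber jar at (202,280). In the side view they are at (216,272), (140,321), (329,340) and (362,190).

```bash
cat > h.py <<'E'
import numpy as np, cv2
def load(n): return dict(np.load(n))
def ray(c,uv):
    R=cv2.Rodrigues(np.array(c["rvec"]))[0]; C=-R.T@np.array(c["tvec"]).ravel()
    p=cv2.undistortPoints(np.array([[uv]],float),np.array(c["K"]),None).ravel()
    return C,R.T@np.array([p[0],p[1],1])
def onz(c,uv,z):
    C,d=ray(c,uv); return C+d*(z-C[2])/d[2]
def tri(cs,uvs):
    A=np.zeros((3,3));b=np.zeros(3)
    for c,u in zip(cs,uvs):
        C,d=ray(c,u); d/=np.linalg.norm(d); P=np.eye(3)-np.outer(d,d); A+=P;b+=P@C
    return np.linalg.solve(A,b)
def proj(c,X):
    return cv2.projectPoints(np.array([X],float),np.array(c["rvec"]),np.array(c["tvec"]),np.array(c["K"]),None)[0].ravel()
def mask(f,col):
    h=cv2.cvtColor(f,cv2.COLOR_RGB2HSV)
    lo,hi={'blue':((108,120,50),(125,255,255)),'red':((0,200,90),(4,255,255)),'yellow':((22,150,60),(32,255,255))}[col]
    return cv2.inRange(h,lo,hi)
def blobs(f,col):
    n,l,s,ce=cv2.connectedComponentsWithStats(mask(f,col)); return [(s[i].tolist(),ce[i].round(1)) for i in range(1,n) if s[i][4]>25]
E
python3 - <<'E'
from h import *
for n,b in (("scene",(370,220,580,320)),("side",(80,240,280,410))):
    c=load(n+"0.npz"); f=c["frame"]
    for k in ("blue","red","yellow"): print(n,k,blobs(f,k))
    x0,y0,x1,y1=b; s=3.8 if n=="scene" else 3.5
    cv2.imwrite(f"pics/{n}_crop.png",cv2.resize(f[y0:y1,x0:x1,::-1],None,fx=s,fy=s,interpolation=cv2.INTER_CUBIC))
E
```

```text
scene blue [([419, 251, 25, 34, 531], array([430.6, 268.1]))]
scene red [([506, 272, 12, 13, 83], array([511.5, 278.6]))]
scene yellow [([397, 156, 23, 29, 424], array([407.7, 170.8]))]
side blue [([202, 256, 29, 34, 678], array([216.3, 273.7]))]
side red [([131, 316, 18, 11, 115], array([139.2, 321. ]))]
side yellow [([317, 322, 28, 6, 98], array([330.9, 324.3])), ([314, 327, 31, 31, 827], array([329., 342.]))]
```

View pics/scene_crop.png

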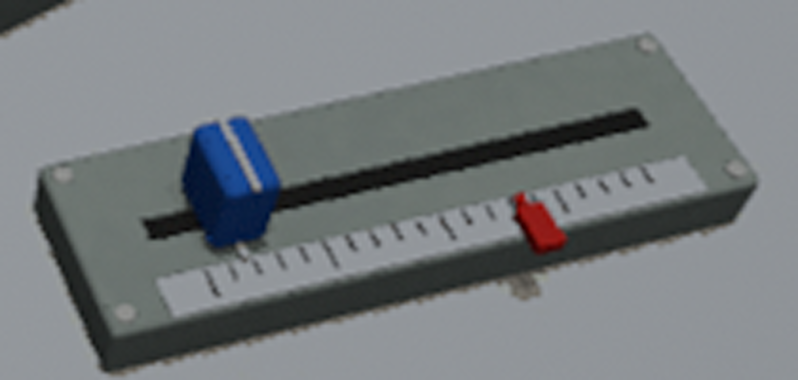

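View pics/side_crop.png

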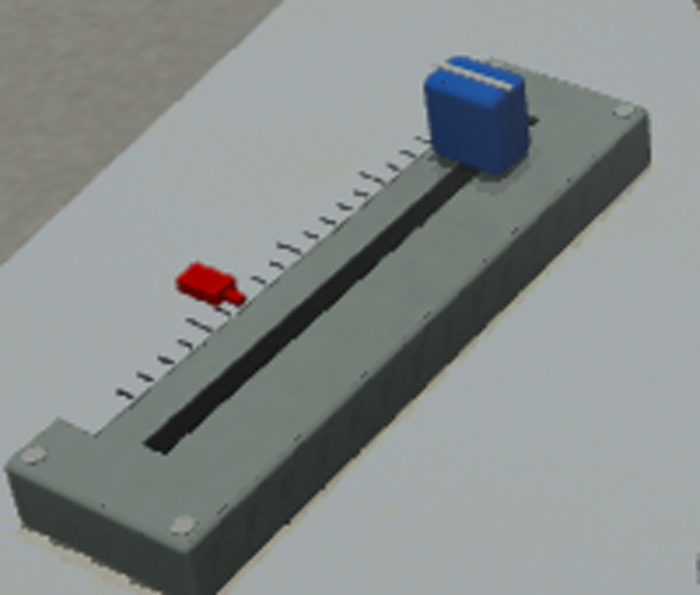

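The crops show the slot from scene (409,281) to (540,251), the white line at about (433,261), and the clip nose at about (507,272), with its body at (512,279).

```bash
python3 - <<'E'
from h import *
a=load("scene0.npz"); b=load("side0.npz")
A=lambda u,v:(370+u/3.8-.37,220+v/3.8-.37); B=lambda u,v:(80+u/3.5-.36,240+v/3.5-.36)
print("slot ends scene",onz(a,A(147,230),.03),onz(a,A(645,117),.03)); print("side",onz(b,B(536,121),.03),onz(b,B(158,446),.03))
p0=(onz(a,A(147,230),.03)+onz(b,B(536,121),.03))/2;p1=(onz(a,A(645,117),.03)+onz(b,B(158,446),.03))/2
u=(p1-p0);u/=np.linalg.norm(u);n=np.array([u[1],-u[0],0]);print("dir",u,np.degrees(np.arctan2(-u[0],u[1])))
def sh(name,X): print(name,X.round(4),"s",round((X-p0)@u,4),"n",round((X-p0)@n,4))
sh("line scene",onz(a,A(240,156),.07)); sh("line side",onz(b,B(474,76),.07)); 
sh("nose scene",onz(a,A(521,200),.037)); sh("nose side",onz(b,B(243,298),.037))
sh("clip scene",onz(a,(511.5,278.6),.034)); sh("clip side",onz(b,(139.2,321),.034))
sh("knob tri",tri([a,b],[A(240,156),B(474,76)])); sh("clip tri",tri([a,b],[(511.5,278.6),(139.2,321)]))
for nm,uv,z in(("screw",A(62,174),.03),("",A(648,44),.03),("",A(735,168),.03),("",A(124,312),.03)):sh(nm,onz(a,uv,z))
print("yellow",tri([a,b],[(407.7,170.8),(329.5,340)]), "jar lid",onz(a,(197,258),.09),onz(b,(363,170),.09))
print("small jar",onz(a,(267,250),.05),"pink",onz(a,(299,283),.06))
E
```

```text
slot ends scene [ 0.63970464 -0.06068527  0.03      ] [0.66358596 0.15823686 0.03      ]
side [ 0.6313407 -0.0627947  0.03     ] [0.65953222 0.15292666 0.03      ]
dir [0.11895521 0.99289962 0.        ] -6.831808457747972
line scene [ 0.6452 -0.0304  0.07  ] s 0.0322 n 0.0059
line side [ 0.6393 -0.0332  0.07  ] s 0.0288 n 0.0004
nose scene [0.6843 0.0804 0.037 ] s 0.147 n 0.0316
nose side [0.6725 0.0836 0.037 ] s 0.1487 n 0.0195
clip scene [0.6952 0.0823 0.034 ] s 0.1501 n 0.0421
clip side [0.6916 0.0794 0.034 ] s 0.1468 n 0.0389
knob tri [ 0.6421 -0.0317  0.0692] s 0.0306 n 0.0029
clip tri [0.6935 0.0807 0.034 ] s 0.1483 n 0.0406
screw [ 0.6029 -0.0796  0.03  ] s -0.0216 n -0.0302
 [0.631  0.1844 0.03  ] s 0.2439 n -0.0337
 [0.6987 0.1758 0.03  ] s 0.2434 n 0.0345
 [ 0.6704 -0.0868  0.03  ] s -0.0207 n 0.0376
yellow [0.44197901 0.03783394 0.04936997] jar lid [ 0.53497358 -0.34448889  0.09      ] [ 0.52746784 -0.34051587  0.09      ]
small jar [ 0.52478016 -0.24264091  0.05      ] pink [ 0.60559927 -0.22083471  0.06      ]
```

Emit:
move_arm(
  series=[
    [1,-0.6,0,0,0,0.129,-1],
    [1,-0.6,0,0,0,0.129,-1],
    [1,-0.6,0,0,0,0.129,-1],
    [1,-0.6,0,0,0,0.129,-1],
  ],
  squeeze=20,
)

```text
t: 0.55
tool_pos: [0.2499, -0.488, 0.2185]
orientation: [-3.135, 0.187, -0.0]
force: [0.2, 0.1, -0.4]
opening: 0.0655
```

Emit:
move_arm(
  series=[
    [0.7,-0.9,0,0,0,0,-1],
    [0.7,-0.9,0,0,0,0,-1],
    [0.7,-0.9,0,0,0,0,-1],
  ],
)

```text
t: 0.85
tool_pos: [0.3302, -0.407, 0.2185]
orientation: [-3.136, 0.18, -0.001]
force: [-0.1, -0.6, 0.4]
opening: 0.0417
```

Emit:
move_arm(
  series=[
    [0.7,-0.9,0,0,0,0,-1],
    [0.7,-0.9,0,0,0,0,-1],
    [0.7,-0.9,0,0,0,0,-1],
  ],
)

```text
t: 1.15
tool_pos: [0.4106, -0.326, 0.2186]
orientation: [-3.136, 0.18, -0.001]
force: [-0.7, -0.8, -0.3]
opening: 0.0176
```

Emit:
move_arm(
  series=[
    [0.7,-0.9,0,0,0,0,-1],
    [0.7,-0.9,0,0,0,0,-1],
    [0.7,-0.9,0,0,0,0,-1],
  ],
)

```text
t: 1.45
tool_pos: [0.4908, -0.2451, 0.2185]
orientation: [-3.136, 0.181, -0.001]
force: [0.2, -0.6, -0.2]
opening: 0.0006
```

Emit:
move_arm(
  series=[
    [0.7,-0.9,0,0,0,0,-1],
    [0.7,-0.9,0,0,0,0,-1],
    [0.7,-0.9,0,0,0,0,-1],
    [0.7,-0.9,0,0,0,0,-1],
    [0.7,-0.9,0,0,0,0,-1],
  ],
)

```text
t: 1.95
tool_pos: [0.5683, -0.1675, 0.2182]
orientation: [3.135, -0.187, -0.002]
force: [0.4, -0.1, 0.2]
opening: 0.0007
```

Emit:
move_arm(
  series=[
    [0.57,-0.9,0,0,0,0,-1],
    [0.57,-0.9,0,0,0,0,-1],
    [0.57,-0.9,0,0,0,0,-1],
    [0.57,-0.9,0,0,0,0,-1],
    [0.57,-0.9,0,0,0,0,-1],
  ],
)

```text
t: 2.45
tool_pos: [0.6355, -0.0855, 0.2186]
orientation: [3.135, -0.19, -0.001]
force: [0.5, -0.6, 0.1]
opening: 0.0007
```

Emit:
move_arm(
  series=[
    [0,0,1,0,0,0,-1],
    [0,0,1,0,0,0,-1],
    [0,0,1,0,0,0,-1],
    [0,0,1,0,0,0,-1],
    [0,0,1,0,0,0,-1],
    [0,0,1,0,0,0,-1],
  ],
)

```text
t: 3.05
tool_pos: [0.6386, -0.0842, 0.1227]
orientation: [3.135, -0.188, 0.009]
force: [-0.7, 0.3, 0.6]
opening: 0.0004
```

```bash
python3 - <<'E'
from plant import *
from h import *
for n in ["side","wrist","scene"]:
    c=read_camera(n); cv2.imwrite(f"pics/{n}1.png",c["frame"][:,:,::-1]); np.savez(f"{n}1.npz",**c)
    for k in ("blue","red"): print(n,k,blobs(c["frame"],k))
E
```

```text
side blue [([202, 257, 29, 33, 697], array([216.1, 273.5]))]
side red [([131, 316, 19, 11, 125], array([139.4, 321.2]))]
wrist blue [([232, 235, 23, 61, 874], array([243.7, 267.9])), ([214, 239, 19, 57, 704], array([222.8, 268.4]))]
wrist red [([55, 184, 23, 38, 535], array([ 66.3, 199.9]))]
scene blue [([233, 16, 14, 9, 26], array([240. ,  20.3])), ([418, 252, 26, 33, 560], array([430. , 268.4]))]
scene red [([506, 272, 12, 14, 88], array([511.4, 278.9]))]
```

View pics/wrist1.png

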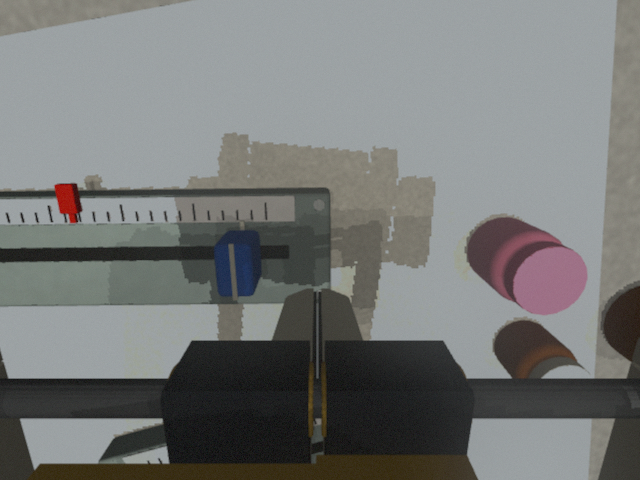

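View pics/side1.png

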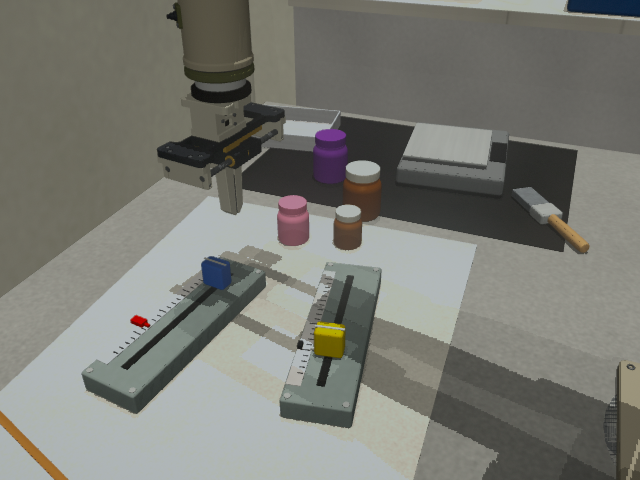

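The wrist view shows the closed fingers at (318,295), behind the knob (line at about (234,270)). The clip nose is at about (72,217), and the slot runs level in the picture, so the tool is aligned with it. The small amber and pink jars are clear.

```bash
python3 - <<'E'
from h import *
c=load("wrist1.npz")
p0=np.array([.6355,-.0617,.03]);u=np.array([.11896,.9929,0]);n=np.array([u[1],-u[0],0])
for nm,uv,z in(("line0",(232,240),.07),("line1",(237,300),.07),("nose",(72,219),.036),("clip",(67,197),.037),("slot0",(288,253),.03),("slotfar",(10,254.5),.03)):
    X=onz(c,uv,z);print(nm,X.round(4),((X-p0)@u).round(4),((X-p0)@n).round(4))
x0,y0,x1,y1=(40,170,340,320)
cv2.imwrite("pics/w1c.png",cv2.resize(c["frame"][y0:y1,x0:x1,::-1],None,fx=2.6,fy=2.6,interpolation=cv2.INTER_CUBIC))
E
```

```text
line0 [ 0.6617 -0.0341  0.07  ] 0.0305 0.0227
line1 [ 0.6221 -0.0299  0.07  ] 0.03 -0.0171
nose [0.6808 0.0816 0.036 ] 0.1476 0.028
clip [0.6961 0.0796 0.037 ] 0.1475 0.0434
slot0 [ 0.6367 -0.0618  0.03  ] -0.0 0.0012
slotfar [0.6597 0.1384 0.03  ] 0.2015 0.0002
```

View pics/w1c.png

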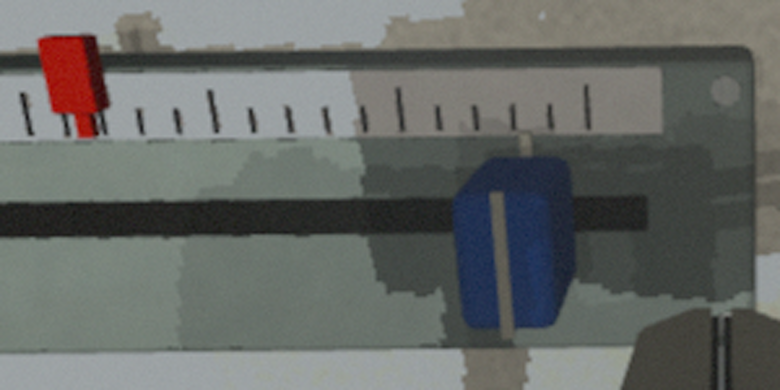

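Emit:
move_arm(
  series=[
    [-0.03,0,0.76,0,0,0,-1],
    [-0.03,0,0.76,0,0,0,-1],
    [-0.03,0,0.76,0,0,0,-1],
    [-0.03,0,0.76,0,0,0,-1],
    [-0.03,0,0.76,0,0,0,-1],
    [-0.03,0,0.76,0,0,0,-1],
  ],
)

```text
t: 3.8
tool_pos: [0.6355, -0.0833, 0.0454]
orientation: [3.135, -0.187, 0.007]
force: [0.4, -0.4, -0.6]
opening: 0.0003
```

```bash
python3 - <<'E'
from plant import *
from h import *
s=read_state();print(s["tool_pos"],s["force"])
for n in ["side","wrist"]:
    c=read_camera(n); np.savez(f"{n}2.npz",**c)
    f=c["frame"][:,:,::-1]
    f=f[140:300,100:340] if n=="side" else f[120:400,60:400]
    cv2.imwrite(f"pics/{n}2.png",cv2.resize(f,None,fx=2.1 if n=="wrist" else 3,fy=2.1 if n=="wrist" else 3))
E
```

```text
[ 0.63546618 -0.08326397  0.04543458] [ 0.39274    -0.38053181 -0.59093733]
```

View pics/side2.png

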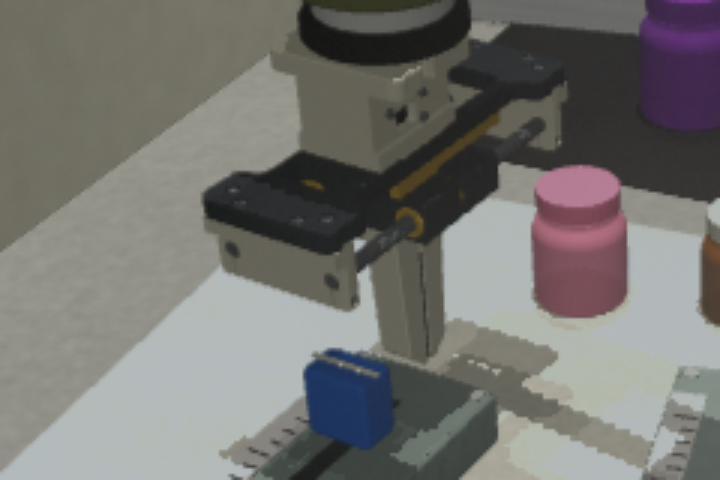

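View pics/wrist2.png

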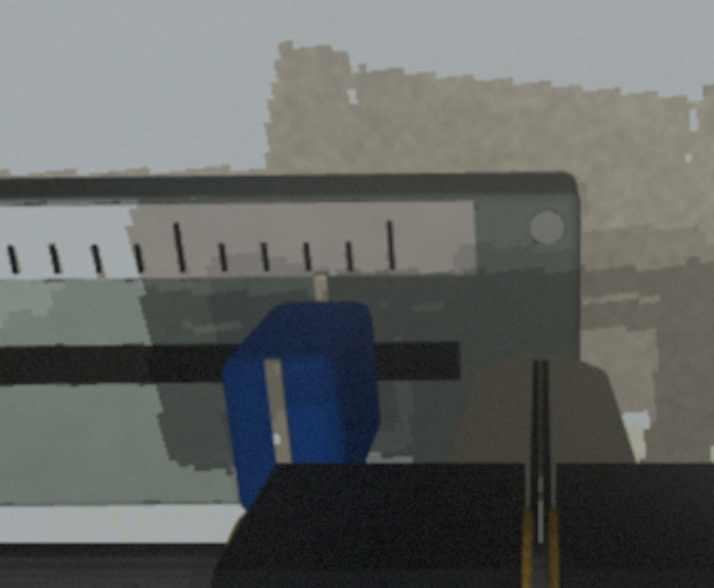

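Emit:
move_arm(
  series=[
    [0,-0.04,0,0,0,0,-1],
    [0,-0.08,0,0,0,0,-1],
    [0,-0.12,0,0,0,0,-1],
    [0,-0.16,0,0,0,0,-1],
    [0,-0.19,0,0,0,0,-1],
    [0,-0.22,0,0,0,0,-1],
  ],
)

```text
t: 4.5
tool_pos: [0.6361, -0.0607, 0.0426]
orientation: [3.136, -0.187, -0.0]
force: [-0.6, -0.5, -0.5]
opening: 0.0002
```

Emit:
move_arm(
  series=[
    [0,-0.03,0,0,0,0,-1],
    [0,-0.06,0,0,0,0,-1],
    [0,-0.09,0,0,0,0,-1],
    [0,-0.12,0,0,0,0,-1],
    [0,-0.12,0,0,0,0,-1],
  ],
)

```text
t: 5.0
tool_pos: [0.6372, -0.0505, 0.0426]
orientation: [3.134, -0.188, -0.001]
force: [-1.2, -6.1, 1.0]
opening: 0.0003
```

```bash
cat > look.py <<'E'
import sys
from plant import *
from h import *
k=sys.argv[1]
s=read_state();T=s["tool_pos"];print(s["t"],T,s["force"])
p0=np.array([.6355,-.0617,.03]);u=np.array([.11896,.9929,0]);n=np.array([u[1],-u[0],0])
print("tcp s,n",((T-p0)@u).round(4),((T-p0)@n).round(4))
for nm in ["side","scene"]:
    c=read_camera(nm); np.savez(f"{nm}{k}.npz",**c)
    f=c["frame"]; h=cv2.cvtColor(f,cv2.COLOR_RGB2HSV)
    bl=max(blobs(f,"blue"),key=lambda b:b[0][4]); x,y,w,hh,a=bl[0]; ref=load(nm+"0.npz")
    # shift of blob centre, cast at z=.05, relative to the initial picture
    b0=max(blobs(ref["frame"],"blue"),key=lambda b:b[0][4])
    print(nm,bl,"moved",((onz(c,bl[1],.05)-onz(ref,b0[1],.05))@u).round(4))
    X=(x+w//2,y+hh//2); x0=max(0,min(X[0]-60,520)); y0=X[1]-45
    cv2.imwrite(f"pics/{nm}{k}.png",cv2.resize(f[y0:y0+90,x0:x0+120,::-1],None,fx=6,fy=6,interpolation=cv2.INTER_CUBIC))
E
python3 look.py 3
```

```text
5.0 [ 0.6371789  -0.05053951  0.04259869] [-1.1706944  -6.13960306  0.9908745 ]
tcp s,n 0.0113 0.0003
side ([198, 260, 30, 33, 714], array([212.3, 276.6])) moved 0.0082
scene ([214, 0, 51, 28, 460], array([238.,  12.])) moved -0.1522Traceback (most recent call last):
  File "look.py", line 16, in <module>
    cv2.imwrite(f"pics/{nm}{k}.png",cv2.resize(f[y0:y0+90,x0:x0+120,::-1],None,fx=6,fy=6,interpolation=cv2.INTER_CUBIC))
                                    ~~~~~~~~~~^^^^^^^^^^^^^^^^^^^^^^^^^^^^^^^^^^^^^^^^^^^^^^^^^^^^^^^^^^^^^^^^^^^^^^^^^
cv2.error: OpenCV(4.12.0) /io/opencv/modules/imgproc/src/resize.cpp:4208: error: (-215:Assertion failed) !ssize.empty() in function 'resize'
```

Emit:
move_arm(
  series=[
    [0,-0.04,0,0,0,0,-1],
    [0,-0.08,0,0,0,0,-1],
    [0,-0.12,0,0,0,0,-1],
    [0,-0.16,0,0,0,0,-1],
    [0,-0.2,0,0,0,0,-1],
    [0,-0.25,0,0,0,0,-1],
    [0,-0.25,0,0,0,0,-1],
    [0,-0.25,0,0,0,0,-1],
  ],
)

```text
t: 5.9
tool_pos: [0.64, -0.0255, 0.0426]
orientation: [3.134, -0.188, -0.002]
force: [-3.3, -5.8, 2.1]
opening: 0.0005
```

Emit:
move_arm(
  series=[
    [0,-0.04,0,0,0,0,-1],
    [0,-0.08,0,0,0,0,-1],
    [0,-0.12,0,0,0,0,-1],
    [0,-0.16,0,0,0,0,-1],
    [0,-0.2,0,0,0,0,-1],
    [0,-0.25,0,0,0,0,-1],
    [0,-0.25,0,0,0,0,-1],
    [0,-0.25,0,0,0,0,-1],
  ],
)

```text
t: 6.7
tool_pos: [0.6427, -0.0006, 0.0425]
orientation: [3.134, -0.188, -0.003]
force: [-3.3, -4.5, 1.8]
opening: 0.0002
```

Emit:
move_arm(
  series=[
    [0,0,0,0,0,0,-1],
    [0,0,0,0,0,0,-1],
    [0,0,0,0,0,0,-1],
    [0,0,0,0,0,0,-1],
  ],
)

```text
t: 7.1
tool_pos: [0.6427, -0.0006, 0.0425]
orientation: [3.134, -0.188, -0.003]
force: [-4.4, -4.6, 2.9]
opening: 0.0007
```

```bash
sed -i 's/key=lambda b:b\[0\]\[4\])/key=lambda b:b[0][4]*(b[0][1]>150))/' look.py; python3 look.py 4
```

```text
7.1 [ 6.42687830e-01 -6.25047799e-04  4.25239975e-02] [-4.40826861 -4.57650052  2.86894333]
tcp s,n 0.0615 -0.0001
side ([174, 279, 32, 35, 784], array([189.7, 296.1])) moved 0.0582
scene ([458, 245, 23, 31, 385], array([469.8, 262.8])) moved 0.0604
```

View pics/side4.png

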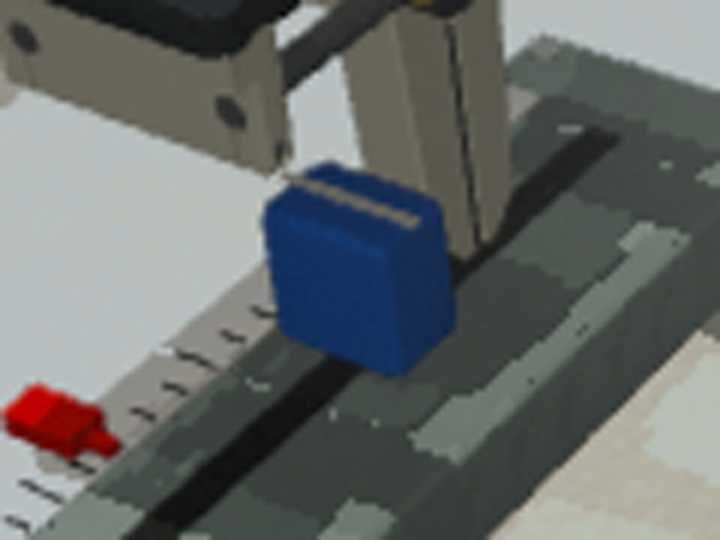

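View pics/scene4.png

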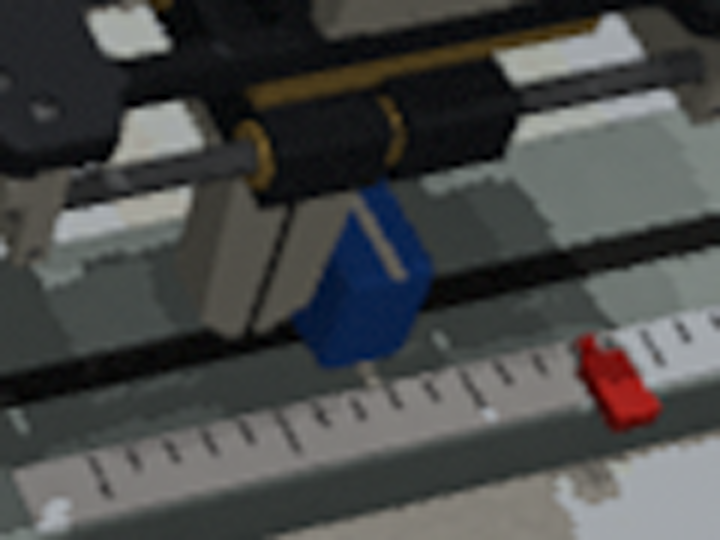

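Both views show the knob pushed about 58 mm, with about 59 mm left to the clip. I carry on in nudges.

Emit:
move_arm(
  series=[
    [0,-0.04,0,0,0,0,-1],
    [0,-0.08,0,0,0,0,-1],
    [0,-0.12,0,0,0,0,-1],
    [0,-0.16,0,0,0,0,-1],
    [0,-0.2,0,0,0,0,-1],
    [0,-0.22,0,0,0,0,-1],
    [0,-0.22,0,0,0,0,-1],
    [0,-0.22,0,0,0,0,-1],
  ],
)

```text
t: 8.0
tool_pos: [0.645, 0.021, 0.0425]
orientation: [3.134, -0.188, -0.004]
force: [-7.0, -5.8, 3.6]
opening: 0.0004
```

Emit:
move_arm(
  series=[
    [0,-0.04,0,0,0,0,-1],
    [0,-0.08,0,0,0,0,-1],
    [0,-0.12,0,0,0,0,-1],
    [0,-0.16,0,0,0,0,-1],
    [0,-0.19,0,0,0,0,-1],
    [0,-0.19,0,0,0,0,-1],
    [0,-0.19,0,0,0,0,-1],
    [0,-0.19,0,0,0,0,-1],
  ],
)

```text
t: 8.8
tool_pos: [0.6473, 0.04, 0.0425]
orientation: [3.134, -0.188, -0.003]
force: [-5.4, -5.5, 3.6]
opening: 0.0006
```

Emit:
move_arm(
  series=[
    [0,0,0,0,0,0,-1],
    [0,0,0,0,0,0,-1],
    [0,0,0,0,0,0,-1],
  ],
)

```text
t: 9.1
tool_pos: [0.6473, 0.04, 0.0425]
orientation: [3.134, -0.188, -0.004]
force: [-4.6, -5.7, 3.5]
opening: 0.0004
```

```bash
python3 look.py 5
```

```text
9.1 [0.64732065 0.04002658 0.04246666] [-4.58972149 -5.73261502  3.51874659]
tcp s,n 0.1024 -0.0004
side ([153, 295, 34, 37, 603], array([171.2, 312.5])) moved 0.0967
scene ([483, 241, 24, 30, 373], array([494.8, 257.6])) moved 0.1011
```

View pics/side5.png

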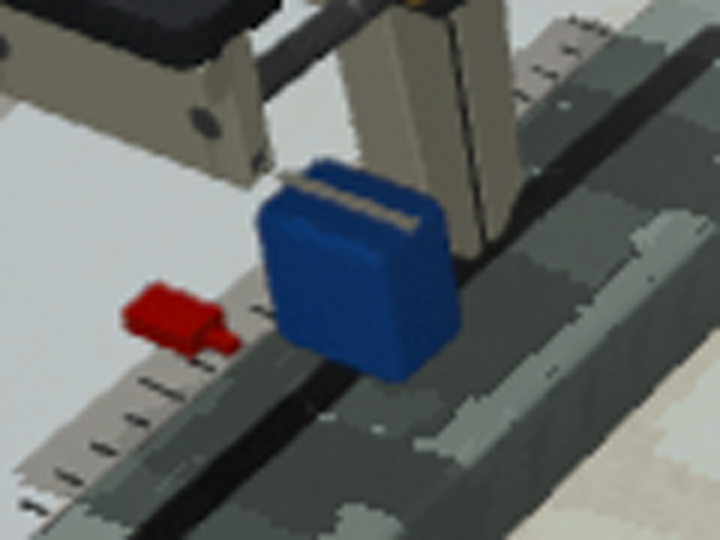

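View pics/scene5.png

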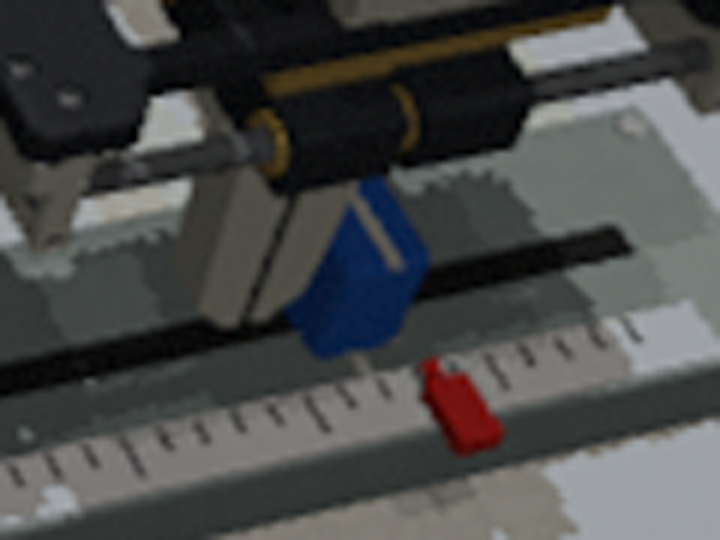

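Scene crop: the knob's pointer (362,365) is about 65 px short of the clip nose (430,365). At about 37 px per 10 mm that leaves some 18 mm, which agrees with the TCP estimate.

Emit:
move_arm(
  series=[
    [0,-0.03,0,0,0,0,-1],
    [0,-0.06,0,0,0,0,-1],
    [0,-0.09,0,0,0,0,-1],
    [0,-0.12,0,0,0,0,-1],
    [0,-0.12,0,0,0,0,-1],
    [0,-0.12,0,0,0,0,-1],
    [0,-0.12,0,0,0,0,-1],
  ],
)

```text
t: 9.9
tool_pos: [0.6487, 0.0519, 0.0424]
orientation: [3.134, -0.188, -0.004]
force: [-5.0, -4.9, 3.3]
opening: 0.0003
```

```bash
python3 look.py 6
```

```text
9.9 [0.64868856 0.05185371 0.04241466] [-5.04655582 -4.87931365  3.331581  ]
tcp s,n 0.1143 -0.0004
side ([147, 300, 34, 37, 420], array([168. , 315.7])) moved 0.1037
scene ([490, 239, 24, 30, 370], array([502.1, 255.9])) moved 0.1133
```

View pics/scene6.png

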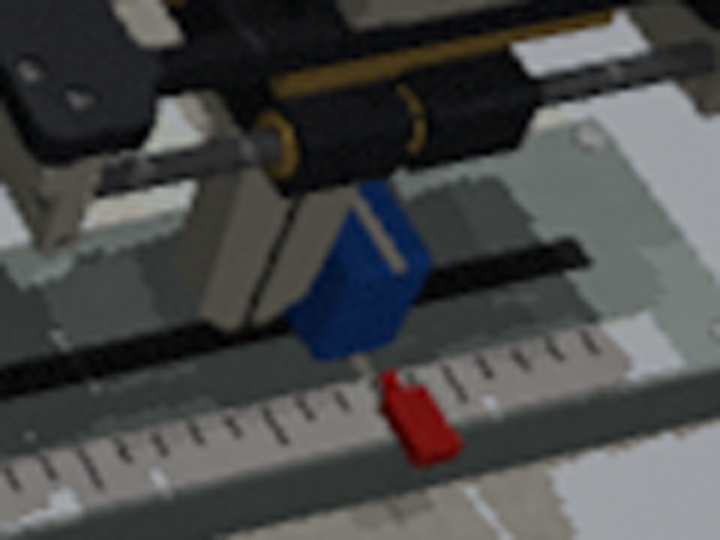

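View pics/side6.png

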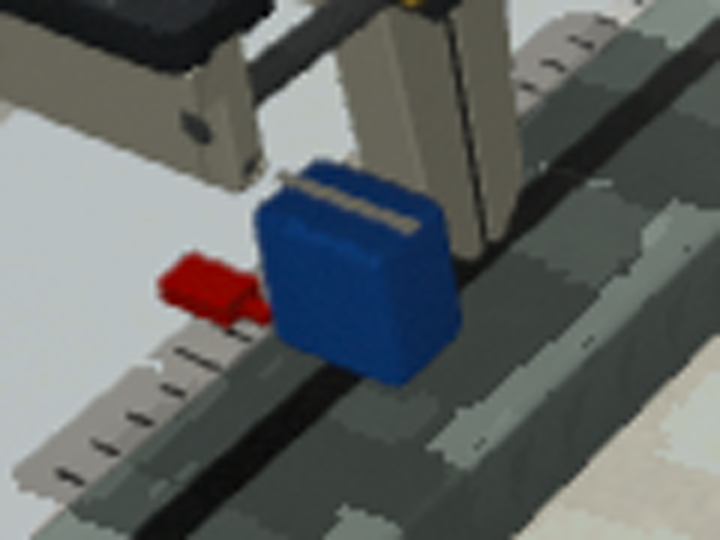

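About 5–6 mm is left, by the scene view and the TCP. One last 5 mm nudge, then back off.

Emit:
move_arm(
  series=[
    [0,-0.02,0,0,0,0,-1],
    [0,-0.04,0,0,0,0,-1],
    [0,-0.05,0,0,0,0,-1],
    [0,-0.05,0,0,0,0,-1],
    [0,-0.05,0,0,0,0,-1],
    [0,-0.05,0,0,0,0,-1],
  ],
)

```text
t: 10.6
tool_pos: [0.6492, 0.0566, 0.0424]
orientation: [3.134, -0.188, -0.004]
force: [-5.2, -7.2, 4.0]
opening: 0.0002
```

Emit:
move_arm(
  series=[
    [0,0.1,0,0,0,0,-1],
    [0,0.25,0,0,0,0,-1],
    [0,0.25,0,0,0,0,-1],
    [0,0.25,-0.5,0,0,0,-1],
    [0,0.25,-1,0,0,0,-1],
    [0,0.25,-1,0,0,0,-1],
    [0,0.25,-1,0,0,0,-1],
    [0,0.25,-1,0,0,0,-1],
  ],
)

```text
t: 11.4
tool_pos: [0.6467, 0.0332, 0.1414]
orientation: [-3.136, 0.188, 0.003]
force: [0.5, -0.0, -0.6]
opening: 0.0007
```

Emit:
move_arm(
  series=[
    [-0.6,0.6,-0.5,0,0,0,-1],
    [-0.6,0.6,-0.5,0,0,0,-1],
    [-0.6,0.6,-0.5,0,0,0,-1],
    [-0.6,0.6,-0.5,0,0,0,-1],
  ],
)

```text
t: 11.8
tool_pos: [0.5801, -0.0195, 0.1917]
orientation: [-3.135, 0.19, 0.001]
force: [0.7, 0.1, -0.6]
opening: 0.0004
```

```bash
python3 look.py 7; python3 - <<'E'
from plant import *
from h import *
c=read_camera("wrist");np.savez("wrist7.npz",**c);cv2.imwrite("pics/wrist7.png",c["frame"][:,:,::-1])
for n in("scene","side"):
    print([blobs(load(n+k+".npz")["frame"],"yellow") for k in "07"])
E
```

```text
11.8 [ 0.58008413 -0.01951186  0.19170338] [ 0.68080894  0.06748665 -0.57714547]
tcp s,n 0.0353 -0.06
side ([146, 311, 32, 28, 388], array([165.6, 324.7])) moved 0.1187
scene ([488, 236, 29, 32, 581], array([501.3, 252. ])) moved 0.1157
[[([397, 156, 23, 29, 424], array([407.7, 170.8]))], [([397, 156, 23, 29, 435], array([407.8, 170.8]))]]
[[([317, 322, 28, 6, 98], array([330.9, 324.3])), ([314, 327, 31, 31, 827], array([329., 342.]))], [([317, 322, 28, 6, 97], array([330.8, 324.3])), ([314, 327, 31, 31, 834], array([328.9, 342. ]))]]
```

View pics/scene7.png

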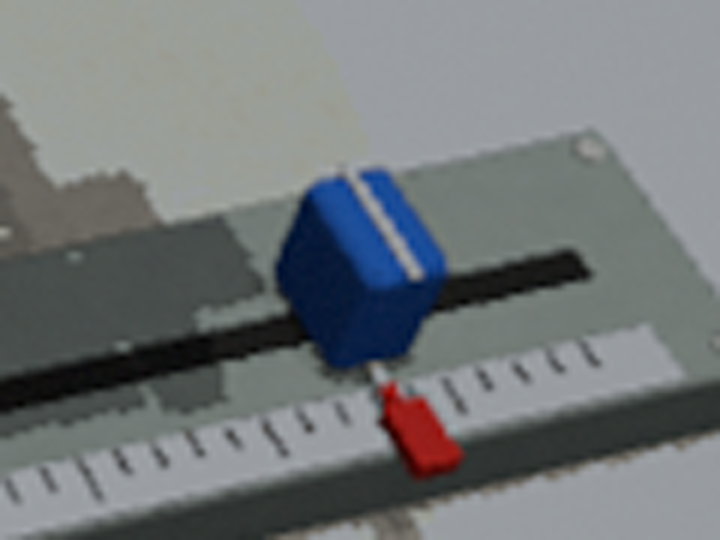

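View pics/wrist7.png

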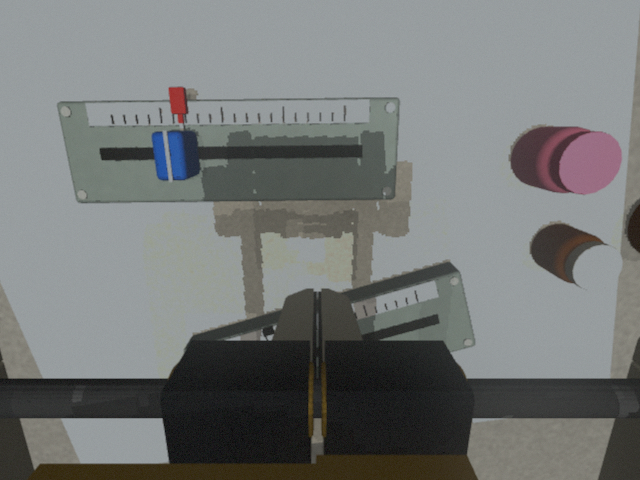

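View pics/side7.png

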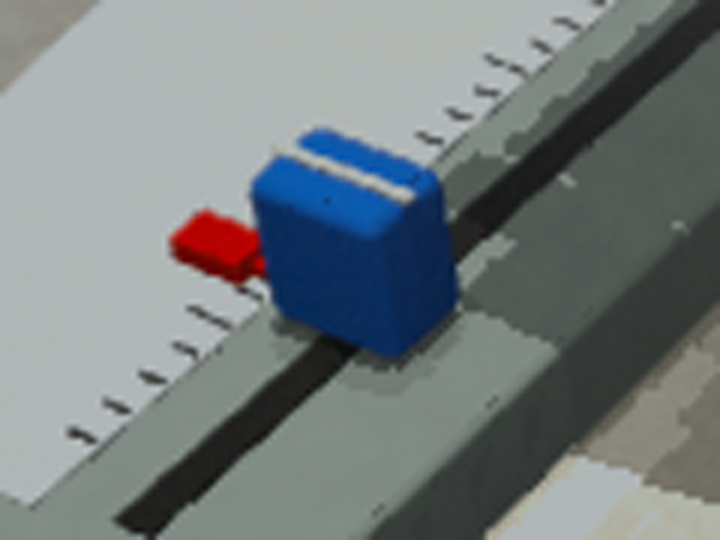

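The scene view shows the knob's pointer (378,372) meeting the clip's nose (388,390). In the wrist view the pointer and nose are both at about column 182. I check the jar, then hand in.

```bash
python3 - <<'E'
from plant import *
from h import *
a=load("scene0.npz")["frame"];b=load("scene7.npz")["frame"]
print("jar diff",cv2.absdiff(a,b)[240:320,170:235].max(), cv2.absdiff(a,b)[240:320,170:235].mean())
print(read_state()["force"], close_job())
E
```

```text
jar diff 13 5.170128205128205
the job is handed in; nothing more can be done
[-0.94916311 -0.26878124  0.28995304] None
```

I pushed the blue knob about 117 mm up to the red clip with the closed fingers, then backed the arm off and handed the job in. It took six short nudges of 5–25 mm at about 40 mm/s or slower, with stops between them. Two of those stops left the line roughly 59 mm and 18 mm short of the clip.

- **Blue knob:** the scene and side views put its travel at 115.7 and 118.7 mm, against about 117.5 mm needed, so it should be within about 2 mm of the clip. In the scene and wrist pictures its pointer meets the clip's nose. One earlier reading from the side view, 103.7 mm just before the last nudge, disagreed with the scene view's 113.3 mm. The blue patch picked out in that image had shrunk, so I ignored it.
- **Yellow knob:** it had not moved by more than 0.1 pixel in either view.
- **Sample jar:** its part of the scene picture looked the same as at the start, apart from noise.
- **Arm:** it was clear of everything, about 19 cm above the bench, with only noise on the force sensor (1 N or less).

The hand-in gave no verdict, so these are my own checks only.

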